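# Clear the curing box lid and hold it open at the preset arm

## Robot

A 7-joint arm with a two-finger parallel gripper is mounted at the origin on a cart in front of the work surface, level with it; the furniture and walls round the work are solid. World frame = base frame: x ahead of the robot, y to its left, z up, the work surface at z = 0. Lengths are in m, angles in rad, forces in N, time in s.
With the tool pointing down it reaches from about 0.375 to 0.925 m from the base axis. Payload 3.1 kg.
Tool frame: the origin (TCP) lies midway between the tips of the shut fingers; the grasp point (between the pads) lies 19 mm behind it (env.hold_point_z is the distance from the TCP to the grasp point, in m); z points along the fingers, y is the line along which they close (so a half turn about z gives the same grasp; the last joint's range is limited). The gripper opens to 85 mm and grips with 20 to 120 N. Pads are 22 mm wide; open, the fingers measure 114 mm over their backs; the gripper's body (76 mm by 85 mm) begins 54 mm behind the grasp point. The pads swing forward as they close: fully open they stand 13 mm farther back than shut.
Start: joints at [1.133, 0.383, 0.044, 1.598, -0.018, 1.161, -0.05], TCP at [0.217, -0.613, 0.231] pointing down, gripper open.
Joint ranges: [-2.61, 2.61], [-0.41, 2.15], [-1.48, 1.57], [0, 2.5], [-1.57, 4.71], [0.05, 1.97], [-2.85, 2.85]. Speed limits (rad/s): [2.79, 2.79, 3.14, 3.14, 3.14, 3.14, 3.14].

## Interface

Orientations are given as a unit quaternion [w, x, y, z].
In Python, from cell import env gives the robot as it stands.
- The arm moves only by the shell command python3 -m creep 'ROWS'. ROWS is JSON, one flat list of numbers, 7 for each row, row after row: the turn, a rotation vector about the tool's x, y, z in rad, then the shift along the tool's x, y, z in cm, then the finger opening in cm, from 0 to 8.54. In form: [rx, ry, rz, tx, ty, tz, grip, rx, ry, rz, tx, ty, tz, grip, ...]. A call has 1 to 5 rows; each row is the pose to reach, as a shift and turn from the pose commanded when the call began, along the tool's axes at that moment; what a row does not reach only later rows make up. A row lasts 1/8 s, in which the tool goes at most 62.5 mm and 10.7 degrees, less where a joint would pass 70% of its speed; a pose out of reach is approached as far as the arm can. A call with a gripper value outside its range is refused whole. The fingers move at their own pace and stop on an object; the grip force is fixed at half the most. Time passes only in rows, so rows that repeat a pose let the fingers close. It gives the time, the measured TCP pose, the force, the opening and the grip force at its end, in the units of the state.
- env.observe(): the state, without advancing time (a new reading comes with each control period).
- env.capture(name): name is "side" or "top"; returns a dict with "frame" (480x640x3 uint8, red, green, blue), "fx", "fy", "cx", "cy" (pixels), "R" (3x3) and "t" (3): a world point X has camera coordinates R X + t. Camera axes: x right, y down, z forward; pixel columns grow to the right and rows downward; lengths in m; the calibration is good to about 2 mm. A picture is of the moment at which its call begins. There is no depth.
- env.job_done(): hands the job in; it is judged then, once.
Trained networks look in a picture, given as the dict that the camera call returned (one of the last four; its "shot" number tells which), for a name from the list of things; names that differ only in an ending like _2 or _b are one class to them, and where a whole thing is asked for, a point or a joint stands for the part that bears it (a point fixed in the world has none). Each returns a list of dicts, best first, with "p" (0 to 1); they miss things now and then, are a little off and sometimes report something else, mostly with a low value. They report only what shows in the picture. A call takes as long as a camera call. They do not tell look-alikes from the thing itself.
- env.cut_out(picture, thing): "region" (480x640 bool, what is visible of it) and "rect" ([left, top, right, bottom] in pixels, round what is visible of it).
The state is a dict: "clock": time; "joint_pos": joint angles; "qvel": joint speeds; "tau": joint torques, N m; "position": TCP position; "tool_rot": TCP orientation; "force": force on the tool from outside, world axes, zero at the start; "ft_torque": the same for the moment, N m; "gripper_width": finger opening in m; "grip_force": force on a finger pad.
Only numpy, scipy, OpenCV 4.12 (cv2) and the standard library are available. Lean on these libraries where they do the work, as an engineer would, in place of code of your own. Each camera call takes 0.05 s, during which the arm holds its last target. There are 200 camera calls.

## Task

The steel block is weighing down the blue sprung lid of the curing box: while the lid is still shut, take the block off and set it down flat near the middle of the cork mat. Then raise the lid by its T-handle against its spring until the white stud on its left edge is level with the red preset arm beside it, and hold it still there: finish with the gripper still holding the lid, as it snaps shut if let go. Leave the red arm, the white tub, the amber jar and the tape roll as they are.

Things in the scene. Friction and masses are not known exactly. Their poses are not given: they have to be found in the camera images.
- curing_box: white box fixed to the bench, 210 (x) x 220 (y) x 90 mm high, with an blue lid hinged along its back. Origin: centre of its underside; x points from its front panel to the back (hinge) side, y to its left, z up.
- lid (a joint): angle of the blue lid in rad: 0 shut, grows as the front edge rises, stops at 1.3. The lid is a plate 210 x 222 x 12 mm; hinge line 100 mm behind the box's centre, 90 mm above the bench; lid top 102 mm above the bench when shut. A spring pulls it shut: 0.48 N m when shut rising by 0.6 N m per rad, and the lid weighs 0.3 kg (about 5 to 7 N at the handle).
- lid_hinge (a point): point on the lid's hinge line, at the middle of its width. It turns with the lid: its x axis points backward in the lid plane, y along the hinge to the left, z out of the lid's top; rotation about +y by the lid angle opens it.
- lid_handle (a point): centre of the black T-handle bar on the lid: a round bar 16 mm in diameter, 40 mm long along the hinge direction, on a 12 mm neck. In the lid's frame at [-165, 0, 48] mm from lid_hinge; 36 mm above the lid's top. Pinched across its ends from above, it can turn between the pads while the tool stays upright.
- lid_stud (a point): outer face of the small white stud (14 mm across) in the left edge of the lid, at [-165, 115, 6] mm from lid_hinge in the lid's frame.
- red_arm (a joint): angle of the red preset arm in rad, 0 = level, same sense and pivot line as the lid: the lid is at the mark when both angles are equal. Between 0.45 and 0.85; held by friction, must not be moved.
- preset_pivot (a point): pivot of the red arm, on the lid's hinge line, 127 mm left of its middle; turns with the arm (axes as for lid_hinge).
- preset_tip (a point): centre of the red disc (22 mm across) at the end of the red arm, at [-165, 0, 6] mm from preset_pivot in the arm's frame: side by side with the white stud, 12 mm outward of it, when the lid is at the mark.
- steel_block: loose steel block 52 x 52 x 20 mm, 0.3 to 0.55 kg, lying on the black rubber patch of the lid behind the handle. Origin: centre of its underside; z up, x and y along its sides.
- cork_mat: cork mat fixed to the bench, 140 x 140 x 5 mm. Origin: centre of its underside, its top 5 mm higher.
- white_tub: white lidded tub 64 mm across, 46 mm high, bystander on the left. Origin: centre of its underside.
- amber_jar: brown glass jar with black cap, 56 mm across, 95 mm high, bystander on the left. Origin: centre of its underside.
- tape_roll: roll of yellowish tape lying flat, 104 mm across, 25 mm high, bystander on the left. Origin: centre of its underside.
Things that resemble listed ones, but are neither listed nor needed, are in the scene too. What is shaped like the steel_block but turquoise is not meant.

How it is judged:
By the outcome, as a careful person would: the job done as asked, in the order asked, and still so for the second after the job is handed in, while the arm keeps its last pose, push and grip.
It also fails if it takes over 64 s, if anything falls off the work surface, if the arm or the gripper's body presses on something with over 40 N, if the wrist force passes 120 N, or if a joint passes its speed limit or range.

## Working session

There is one attempt and no reset: what is moved stays moved. The work goes in short steps, Python scripts to look and compute and a shell command to move; the robot and the scene stay as the last step left them, time stands still between calls to the robot, and variables do not carry over. Pictures are saved under pics/ and viewed, at most 10 in all, crops included, and the job is handed in when it is done.

```bash
mkdir -p pics; ls; python3 - <<'E'
from cell import env
import cv2,numpy as np
for n in("side","top"):
    p=env.capture(n); cv2.imwrite(f"pics/{n}0.png",p["frame"][:,:,::-1])
    print(n,p["fx"],p["fy"],p["cx"],p["cy"],np.round(p["R"],4).tolist(),np.round(p["t"],4).tolist())
    for t in["curing_box","lid","lid_handle","lid_stud","red_arm","preset_tip","steel_block","cork_mat","white_tub","amber_jar","tape_roll"]:
        print(t,[(round(d["p"],2),[int(x) for x in d["rect"]]) for d in env.cut_out(p,t)][:4])
print(env.observe())
E
```

```text
pics
side 456.07250801364387 456.07250801364387 324.0090283610594 249.42834800090347 [[0.9927, -0.1203, 0.0007], [-0.0699, -0.5811, -0.8108], [0.0979, 0.8049, -0.5853]] [-0.5407, 0.1433, 1.0123]
curing_box [(0.97, [249, 175, 355, 308]), (0.15, [251, 217, 356, 278])]
lid [(0.69, [297, 178, 320, 217])]
lid_handle [(0.67, [251, 217, 353, 279])]
lid_stud [(0.68, [254, 219, 354, 278])]
red_arm [(0.64, [297, 172, 348, 219])]
preset_tip [(0.45, [251, 217, 356, 280])]
steel_block [(0.82, [306, 223, 331, 248]), (0.63, [299, 173, 348, 215]), (0.58, [280, 324, 311, 351])]
cork_mat [(0.63, [241, 399, 346, 478])]
white_tub [(0.55, [271, 176, 293, 198])]
amber_jar [(0.78, [298, 182, 319, 217])]
tape_roll [(0.62, [293, 171, 352, 217])]
top 523.9508478418542 523.9508478418542 321.5884310038204 236.05966673785514 [[0.242, -0.9703, 0.0064], [-0.9505, -0.2383, -0.1996], [0.1952, 0.0422, -0.9799]] [-0.0766, 0.5262, 1.5116]
curing_box [(0.9, [264, 192, 362, 291])]
lid [(0.81, [265, 195, 361, 287]), (0.67, [304, 216, 326, 241])]
lid_handle [(0.92, [268, 196, 362, 286])]
lid_stud [(0.6, [265, 197, 363, 293
[... 366 characters left out ...]
'joint_pos': array([ 1.13318136,  0.38290504,  0.04390913,  1.59791142, -0.01792618,
        1.16116797, -0.04990196]), 'qvel': array([-0.00093663, -0.00147019, -0.00011851,  0.00165938,  0.00161363,
        0.00129248, -0.00020892]), 'tau': array([-5.27877419e-04, -4.33443618e+01,  1.02294870e+00, -2.49914664e+01,
        1.05458286e-02,  1.96823610e-03, -4.55175098e-06]), 'position': array([ 0.21667809, -0.6128283 ,  0.23126075]), 'tool_rot': array([-4.27501060e-06,  9.85598305e-01,  1.69103462e-01,  2.07408600e-05]), 'force': array([-0.68704127,  0.46696432,  0.17660436]), 'ft_torque': array([ 0.00491018,  0.05949526, -0.05812828]), 'grip_force': 0.0, 'gripper_width': 0.08579097534481823}
```

```bash
python3 - <<'E'
import cv2
a=cv2.imread("pics/side0.png");b=cv2.imread("pics/top0.png")
cv2.imwrite("pics/side_c.png",cv2.resize(a[150:350,220:420],(600,600),interpolation=cv2.INTER_CUBIC))
cv2.imwrite("pics/top_c.png",cv2.resize(b[170:350,150:390],(800,600),interpolation=cv2.INTER_CUBIC))
E
```

```text
(no output)
```

View pics/side0.png

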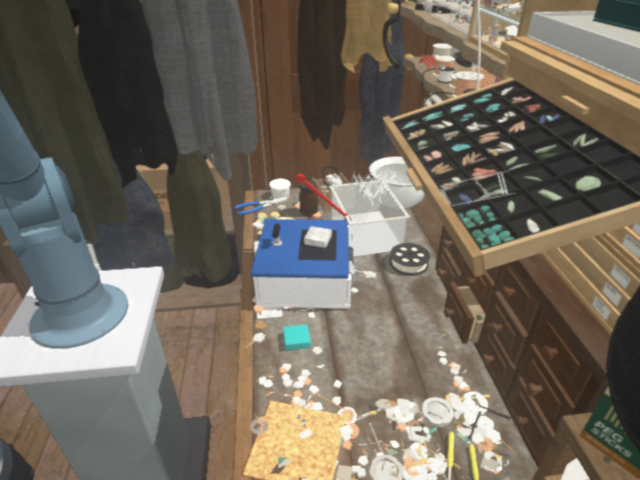

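View pics/side_c.png

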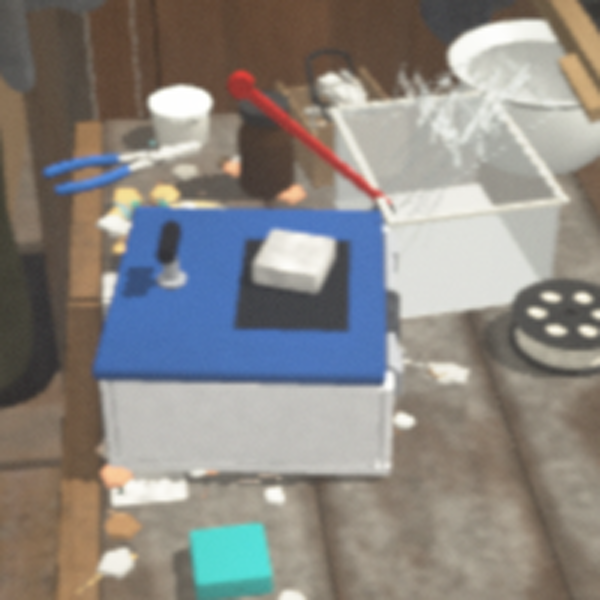

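View pics/top_c.png

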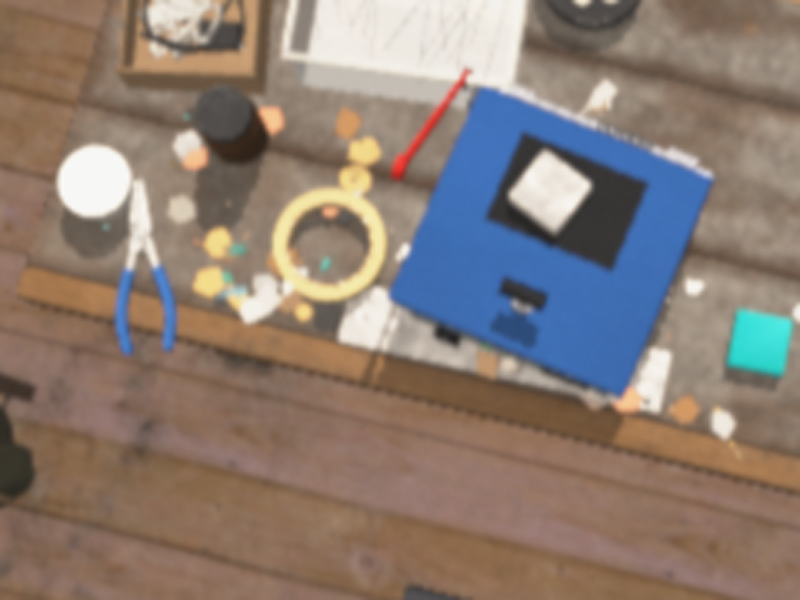

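View pics/top0.png

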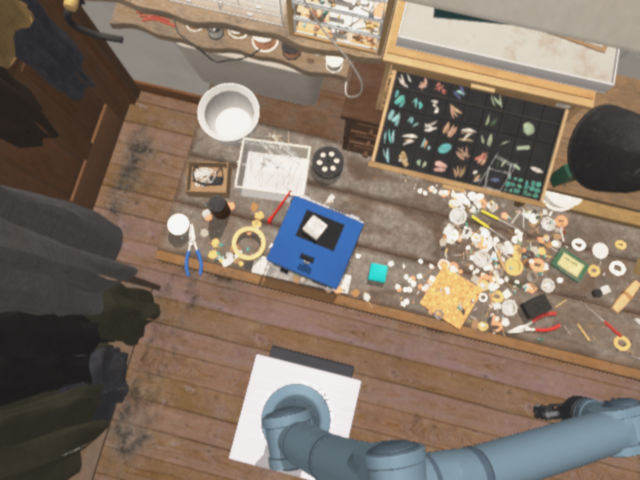

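```bash
cat > h.py <<'E'
import cv2,numpy as np
from scipy.optimize import minimize,least_squares
def proj(p,X):
    c=np.atleast_2d(X)@np.array(p["R"]).T+p["t"]
    return np.c_[p["fx"]*c[:,0]/c[:,2]+p["cx"],p["fy"]*c[:,1]/c[:,2]+p["cy"]]
def onplane(p,u,v,z):
    R=np.array(p["R"]);C=-R.T@p["t"];d=R.T@[(u-p["cx"])/p["fx"],(v-p["cy"])/p["fy"],1]
    return C+d*(z-C[2])/d[2]
def Rz(a): return np.array([[np.cos(a),-np.sin(a),0],[np.sin(a),np.cos(a),0],[0,0,1]])
def hull(mask):
    n,l,s,_=cv2.connectedComponentsWithStats(mask.astype(np.uint8)); k=1+s[1:,4].argmax()
    # sub-pixel-ish hull: enlarge x4
    m=cv2.resize((l==k).astype(np.uint8)*255,None,fx=4,fy=4,interpolation=cv2.INTER_LINEAR)>127
    c=max(cv2.findContours(m.astype(np.uint8),0,1)[0],key=cv2.contourArea)
    return cv2.convexHull(((c[:,0].astype(np.float32)+.5)/4-.5)),s[k]
def fitbox(views,size,z,x0):
    """views [(pic,hull)]; size dx,dy,dz ; fit x,y,yaw of box by silhouette overlap"""
    B=np.array([[i,j,k] for i in(-.5,.5) for j in(-.5,.5) for k in(0,1)])*size
    def cost(q):
        X=B@Rz(q[2]).T+[q[0],q[1],z]; s=0
        for p,h in views:
            a=cv2.convexHull(proj(p,X).astype(np.float32)); ia=cv2.intersectConvexConvex(a,h)[0]
            s+=1-ia/(cv2.contourArea(a)+cv2.contourArea(h)-ia)
        return s/len(views)
    sim=np.array([x0]+[np.add(x0,d) for d in np.diag([.02,.02,.15])])
    r=minimize(cost,x0,method="Nelder-Mead",options=dict(initial_simplex=sim,xatol=1e-5,fatol=1e-7,maxiter=800))
    return r.x,r.fun
E
cat > m.py <<'E'
from cell import env
from h import *
P={n:env.capture(n) for n in("side","top")}
for n in P: print(n,"cam",-np.array(P[n]["R"]).T@P[n]["t"])
hsv={n:cv2.cvtColor(P[n]["frame"],cv2.COLOR_RGB2HSV).astype(int) for n in P}
def win(m,r):
    o=np.zeros_like(m); o[r[1]:r[3],r[0]:r[2]]=m[r[1]:r[3],r[0]:r[2]]; return o
W={"side":dict(lid=(245,210,360,290),block=(299,222,335,250),mat=(238,396,350,480)),
   "top":dict(lid=(260,190,370,295),block=(300,212,330,243),mat=(410,255,490,340))}
def H(n,k):
    h=hsv[n]
    m=dict(lid=(abs(h[...,0]-110)<14)&(h[...,1]>110),block=(h[...,1]<60)&(h[...,2]>95),mat=(abs(h[...,0]-19)<9)&(h[...,1]>90)&(h[...,2]>120))[k]
    hu,s=hull(win(m,W[n][k])); print(n,k,s.tolist()); return P[n],hu
x=onplane(P["top"],313,240,.1); 
for k,size,z,c,vs in(("lid",(.21,.222,.012),.09,(315,240),("side","top")),("block",(.052,.052,.02),.102,(315,226),("side","top")),("mat",(.14,.14,.005),0,(451,296),("top",))):
    V=[H(n,k) for n in vs]; q0=onplane(P["top"],*c,z)
    for y in((0,) if k=="lid" else (.3,-.4)):
        for vv in (V,*[[v] for v in V]): print(k,*[np.round(a,4) for a in fitbox(vv,size,z,[q0[0],q0[1],y])])
# red arm mask tips
for n,w in(("side",(290,165,352,220)),("top",(262,185,295,226))):
    h=hsv[n]; m=win(((h[...,0]<8)|(h[...,0]>172))&(h[...,1]>150)&(h[...,2]>90),w)
    ys,xs=np.nonzero(m); print(n,"red",xs.min(),xs.max(),ys.min(),ys.max(),len(xs))
    for y in range(ys.min(),ys.max()+1): print(y,xs[ys==y].min(),xs[ys==y].max(),end="; ")
    print()
E
python3 m.py
```

```text
side cam [ 0.4476405  -0.79661819  0.7090241 ]
top cam [ 0.22364718 -0.0127005   1.58669594]
side lid [252, 219, 97, 58, 3728]
top lid [267, 197, 96, 91, 4111]
lid [ 0.501   0.0664 -0.1481] 0.0461
lid [ 0.5036  0.0733 -0.1461] 0.052
lid [ 0.5006  0.0663 -0.1524] 0.0187
side block [304, 227, 29, 21, 482]
top block [302, 214, 26, 26, 401]
block [0.5398 0.0769 1.1439] 0.0954
block [0.5399 0.0768 1.1384] 0.0541
block [0.5394 0.0775 1.145 ] 0.1358
block [ 0.5398  0.0769 -0.4265] 0.0954
block [ 0.5399  0.0768 -0.4322] 0.0541
block [ 0.5394  0.0776 -0.4274] 0.1358
top mat [410, 261, 80, 79, 3186]
mat [ 0.419  -0.4106  0.0229] 0.5287
mat [ 0.419  -0.4106  0.0229] 0.5287
mat [ 0.419  -0.4106  0.0228] 0.5287
mat [ 0.419  -0.4106  0.0228] 0.5287
side red 296 345 173 214 191
173 299 301; 174 298 302; 175 297 303; 176 296 304; 177 296 304; 178 296 303; 179 297 304; 180 297 305; 181 297 306; 182 299 307; 183 304 309; 184 306 310; 185 307 311; 186 308 312; 187 309 314; 188 310 315; 189 311 316; 190 313 317; 191 314 318; 192 315 319; 193 316 321; 194 318 322; 195 320 322; 196 321 324; 197 322 325; 198 323 326; 199 325 328; 200 326 329; 201 327 330; 202 328 330; 203 330 331; 204 331 332; 205 332 334; 206 334 335; 207 335 336; 208 336 337; 209 338 339; 210 339 340; 211 340 341; 212 341 341; Traceback (most recent call last):
  File "m.py", line 23, in <module>
    for y in range(ys.min(),ys.max()+1): print(y,xs[ys==y].min(),xs[ys==y].max(),end="; ")
                                                 ~~~~~~~~~~~~~^^
    return umr_minimum(a, axis, None, out, keepdims, initial, where)
ValueError: zero-size array to reduction operation minimum which has no identity
```

```bash
cat > m2.py <<'E'
from cell import env
from h import *
P={n:env.capture(n) for n in("side","top")}
for n in P:
    p=P[n]; 
    r=env.cut_out(p,"cork_mat")[0]; h,s=hull(np.array(r["region"])); print(n,"mat",s, cv2.minAreaRect(h))
    q=onplane(p,*h.reshape(-1,2).mean(0),0)
    for y in(.2,.6,-.4): print(*[np.round(a,4) for a in fitbox([(p,h)],(.14,.14,.005),0,[q[0],q[1],y])])
    hs=cv2.cvtColor(p["frame"],cv2.COLOR_RGB2HSV).astype(int)
    m=(abs(hs[...,0]-110)<14)&(hs[...,1]>110)
    big=cv2.resize(p["frame"][:,:,::-1],None,fx=5,fy=5,interpolation=cv2.INTER_CUBIC)
    def poly(size,z,q,col):
        B=np.array([[i,j] for i,j in((-.5,-.5),(-.5,.5),(.5,.5),(.5,-.5))])
        for zz in(z,z+size[2]):
            X=np.c_[B*size[:2],[0]*4]@Rz(q[2]).T+[q[0],q[1],zz]
            cv2.polylines(big,[np.int32((proj(p,X)+.5)*5)],True,col,1)
    poly((.21,.222,.012),.09,(.5010,.0664,-.148),(0,255,255))
    poly((.052,.052,.02),.102,(.5398,.0769,-.43),(0,255,0))
    th=-.148; hin=np.array([.501,.0664,0])+Rz(th)@[.105,0,.09]  # rear edge of plate guess
    for off in(.095,.105):
        hp=np.array([.501,.0664,.09])+Rz(th)@[off-.165,0,.048]; u=proj(p,hp)[0]; print(off,"handle px",u)
        cv2.circle(big,tuple(np.int32((u+.5)*5)),3,(0,0,255),-1)
    x0,y0=(245,168) if n=="side" else (258,185)
    cv2.imwrite(f"pics/ov_{n}.png",big[y0*5:y0*5+590,x0*5:x0*5+580])
E
python3 m2.py; python3 - <<'E'
import cv2,numpy as np
a=cv2.imread("pics/ov_side.png");b=cv2.imread("pics/ov_top.png")
E
```

```text
side mat [ 244  401  102   79 6090] ((294.7259521484375, 445.8702087402344), (90.4095230102539, 81.04497528076172), 11.309932708740234)
[ 0.4554 -0.3669 -0.3392] 0.1012
[ 0.4554 -0.3669  1.2315] 0.1012
[ 0.4554 -0.3669 -0.3394] 0.1012
0.095 handle px [270.63432082 230.32181391]
0.105 handle px [275.02626975 230.39089629]
top mat [ 421  267   61   63 2119] ((451.6660461425781, 297.7829284667969), (50.61056137084961, 47.298702239990234), 33.023868560791016)
[ 0.4506 -0.368  -0.3429] 0.0434
[ 0.4506 -0.368   1.2279] 0.0434
[ 0.4506 -0.368  -0.3432] 0.0434
0.095 handle px [305.22770809 261.11442199]
0.105 handle px [306.61541497 257.84780364]
```

View pics/ov_side.png

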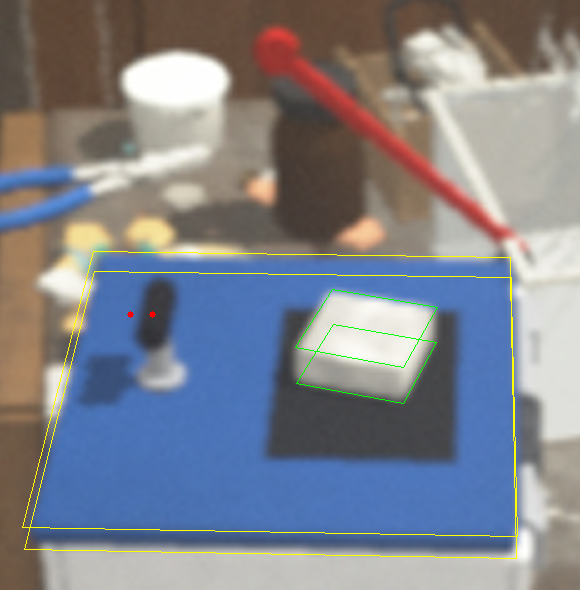

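View pics/ov_top.png

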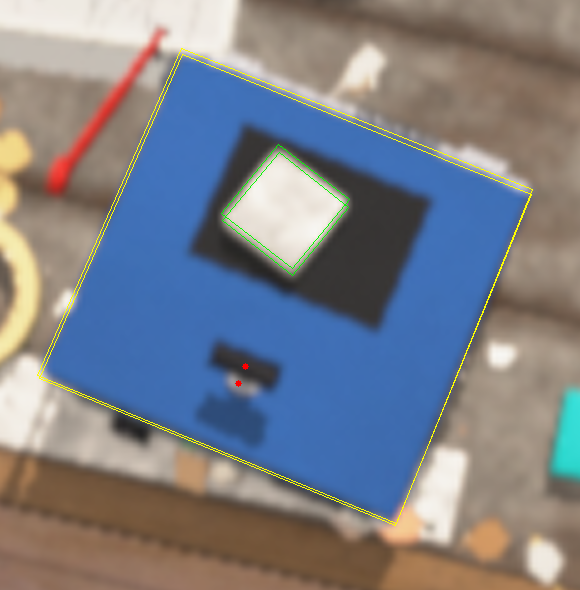

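Seen: the only block on the rubber patch is the pale one (top px 315,226; side px 318,235). The look-alike at top px 378,272 is turquoise and lies on the bench, so it is not meant. The enlarged overlays confirm the pale block on the lid. The handle bar is at top px 307,258 and side px 276,230, and the red disc is at side px 300,177 and top px 269,220.

```bash
cat > g.py <<'E'
import sys; from cell import env
import numpy as np
from scipy.spatial.transform import Rotation as Ro
# args x y z ydir(world angle of tool y)
x,y,z,a=map(float,sys.argv[1:5]); o=env.observe(); q=o["tool_rot"]; R=Ro.from_quat([*q[1:],q[0]])
ey=np.array([np.cos(a),np.sin(a),0]);ez=np.array([0,0,-1.]);T=Ro.from_matrix(np.c_[np.cross(ey,ez),ey,ez])
print("rv",np.round((R.inv()*T).as_rotvec(),3),"cm",np.round(R.inv().apply(np.array([x,y,z])-o["position"])*100,2),"t",round(o["clock"],2),"pos",np.round(o["position"],4),"F",np.round(o["force"],1),"w",round(o["gripper_width"],4),"j7",round(o["joint_pos"][6],2))
E
python3 g.py .540 .077 .22 2.715
python3 - <<'E'
from h import *; from cell import env
P=[env.capture(n) for n in("side","top")]
hd=np.array([[276.1,230.1],[306.7,257.7]]); tip=np.array([[300,177.4],[268.9,219.9]])
hp=least_squares(lambda X:np.r_[proj(P[0],X)[0]-hd[0],proj(P[1],X)[0]-hd[1]],[.44,.07,.138]); print("handle",hp.x,hp.fun)
tp=least_squares(lambda X:np.r_[proj(P[0],X)[0]-tip[0],proj(P[1],X)[0]-tip[1]],[.44,.2,.19]); print("tip",tp.x,tp.fun)
yaw=-.148; ex=Rz(yaw)[:,0];ey=Rz(yaw)[:,1]
h0=np.array([*(hp.x[:2]+.165*ex[:2]),.09]); d=tp.x-h0; print("lateral",d@ey,"back",d@ex,"up",d[2],"r",np.hypot(d@ex,d[2]))
print("angle",np.arctan2(d[2],-(d@ex))-np.arctan2(6,165))
E
```

```text
rv [-0.     0.     2.337] cm [ 53.48 -54.26   1.13] t 1.5 pos [ 0.2167 -0.6128  0.2312] F [0.6 0.1 0.4] w 0.0859 j7 -0.05
handle [0.44331744 0.07524356 0.13840839] [-0.3505427   0.09347001  0.06069149 -0.44437685]
tip [0.50878216 0.19584081 0.20618084] [-0.48184536  0.13183256  0.10851199 -0.55005085]
lateral 0.12893232459357365 back -0.1180342439173943 up 0.11618084393844161 r 0.16562026215230868
angle 0.741137468497758
```

```bash
python3 -m creep '[0,0,-0.16,4.2,-4.2,0,8.5, 0,0,-0.32,8.4,-8.5,0,8.5, 0,0,-0.48,12.6,-12.8,0,8.5, 0,0,-0.64,16.8,-17,0,8.5, 0,0,-0.8,21,-21.3,0,8.5]'; python3 g.py .540 .077 .20 -.427
```

```text
clock: 2.22
position: [0.3445, -0.3404, 0.2317]
tool_rot: [0.001, 0.841, 0.542, 0.0]
force: [0.2, -0.0, 1.1]
gripper_width: 0.0851
grip_force: 0.0
rv [0.001 0.    0.001] cm [46.09  0.56  3.15] t 2.23 pos [ 0.3445 -0.3404  0.2317] F [ 0.2 -0.   1.1] w 0.0851 j7 0.25
```

```bash
python3 -m creep '[0,0,0,6,0,0,7, 0,0,0,12,0,0,7, 0,0,0,18,0,0,7, 0,0,0,24,0,0,7, 0,0,0,29,0,0,7]'; python3 g.py .540 .077 .20 -.427
```

```text
clock: 2.85
position: [0.4657, -0.0761, 0.2319]
tool_rot: [0.001, 0.842, 0.54, 0.001]
force: [0.9, -0.9, 0.2]
gripper_width: 0.07
grip_force: 0.0
rv [ 0.002 -0.    -0.002] cm [17.01  0.38  3.19] t 2.85 pos [ 0.4657 -0.0761  0.2319] F [ 0.9 -0.9  0.2] w 0.07 j7 -0.39
```

```bash
python3 -m creep '[0,0,0,6,0.2,0,7, 0,0,0,11,0.4,0,7, 0,0,0,15,0.5,2,7, 0,0,0,16.7,0.5,3,7, 0,0,0,16.7,0.5,3,7]'; python3 g.py .540 .077 .103 -.427
```

```text
clock: 3.48
position: [0.5386, 0.0729, 0.2005]
tool_rot: [-0.001, 0.841, 0.541, -0.001]
force: [0.8, 0.6, 1.3]
gripper_width: 0.07
grip_force: 0.0
rv [-0.002 -0.    -0.001] cm [ 0.43 -0.02  9.75] t 3.48 pos [0.5386 0.0729 0.2005] F [0.8 0.6 1.3] w 0.07 j7 -0.79
```

```bash
python3 -m creep '[0,0,0,0.1,0,3,7, 0,0,0,0.1,0,6,7, 0,0,0,0.1,0,8,7, 0,0,0,0.1,0,9,7, 0,0,0,0.1,0,9.7,7]'; python3 g.py .540 .077 .103 -.427;  python3 -m creep '[0,0,0,0,0,0,7, 0,0,0,0,0,0,4.5, 0,0,0,0,0,0,4.5, 0,0,0,0,0,0,4.5, 0,0,0,0,0,0,4.5]'; python3 g.py .540 .077 .103 -.427
```

```text
clock: 4.1
position: [0.5401, 0.0717, 0.1045]
tool_rot: [0.0, 0.842, 0.539, 0.0]
force: [-0.2, 0.6, 0.2]
gripper_width: 0.0698
grip_force: 0.0
rv [ 0.001 -0.    -0.005] cm [ 0.48 -0.23  0.15] t 4.1 pos [0.5401 0.0717 0.1045] F [-0.2  0.6  0.2] w 0.0698 j7 -0.87
clock: 4.72
position: [0.5392, 0.0728, 0.1054]
tool_rot: [-0.0, 0.842, 0.54, -0.0]
force: [-3.4, -0.2, 5.6]
gripper_width: 0.0505
grip_force: 62.4
rv [-0.     0.    -0.003] cm [ 0.41 -0.11  0.24] t 4.72 pos [0.5392 0.0728 0.1054] F [-3.4 -0.2  5.6] w 0.0505 j7 -0.87
```

```bash
python3 -m creep '[0,0,0,0,0,-1,4.5, 0,0,0,0,0,-3,4.5, 0,0,0,0,0,-6,4.5, 0,0,0,0,0,-9,4.5, 0,0,0,0,0,-11,4.5]'; python3 g.py .452 -.3675 .22 -.427
```

```text
clock: 5.35
position: [0.5405, 0.0721, 0.217]
tool_rot: [0.001, 0.842, 0.54, 0.001]
force: [-0.5, 0.3, -4.8]
gripper_width: 0.0504
grip_force: 63.8
rv [ 0.003 -0.001 -0.004] cm [-43.63  10.33  -0.34] t 5.35 pos [0.5405 0.0721 0.217 ] F [-0.5  0.3 -4.8] w 0.0504 j7 -0.78
```

```bash
python3 -m creep '[0,0,0,-3,0.7,0,4.5, 0,0,0,-8,1.9,0,4.5, 0,0,0,-13,3.1,0,4.5, 0,0,0,-18,4.3,0,4.5, 0,0,0,-23,5.5,0,4.5]';python3 -m creep '[0,0,0,-5,1.2,0,4.5, 0,0,0,-10,2.4,0,4.5, 0,0,0,-15,3.6,0,4.5, 0,0,0,-19,4.5,0,4.5, 0,0,0,-20.6,4.8,0,4.5]'; python3 g.py .452 -.3675 .0085 -.427
```

```text
clock: 5.98
position: [0.4931, -0.1616, 0.2154]
tool_rot: [0.001, 0.842, 0.54, 0.0]
force: [1.0, -0.0, -4.4]
gripper_width: 0.0505
grip_force: 63.8
clock: 6.6
position: [0.449, -0.3713, 0.2149]
tool_rot: [0.001, 0.843, 0.537, -0.001]
force: [0.5, -0.2, -4.6]
gripper_width: 0.0504
grip_force: 63.8
rv [ 0.001  0.002 -0.009] cm [ 0.51  0.1  20.64] t 6.6 pos [ 0.449  -0.3713  0.2149] F [ 0.5 -0.2 -4.6] w 0.0504 j7 0.09
```

```bash
python3 -m creep '[0,0,0,0,0,4,4.5, 0,0,0,0,0,9,4.5, 0,0,0,0,0,14,4.5, 0,0,0,0,0,17.5,4.5, 0,0,0,0,0,19,4.5]'; python3 -m creep '[0,0,0,0,0,0.5,4.5, 0,0,0,0,0,0.9,4.5, 0,0,0,0,0,1.2,4.5, 0,0,0,0,0,1.4,4.5, 0,0,0,0,0,1.5,4.5]';  python3 g.py .452 -.3675 .0085 -.427
```

```text
clock: 7.22
position: [0.4501, -0.3651, 0.0224]
tool_rot: [-0.002, 0.842, 0.54, -0.0]
force: [-0.7, 0.1, -4.0]
gripper_width: 0.0506
grip_force: 63.8
clock: 7.85
position: [0.4511, -0.3673, 0.0096]
tool_rot: [0.0, 0.842, 0.54, 0.0]
force: [0.6, 0.8, -4.0]
gripper_width: 0.0503
grip_force: 63.8
rv [ 0.001  0.    -0.004] cm [0.02 0.09 0.11] t 7.85 pos [ 0.4511 -0.3673  0.0096] F [ 0.6  0.8 -4. ] w 0.0503 j7 -0.01
```

```bash
python3 -m creep '[0,0,0,0,0,0.1,4.5, 0,0,0,0,0,0.1,4.5, 0,0,0,0,0,0.1,4.5]'; python3 -m creep '[0,0,0,0,0,0,6.5, 0,0,0,0,0,0,7, 0,0,0,0,0,-1,7.5, 0,0,0,0,0,-4,8, 0,0,0,0,0,-9,8.5]'; python3 -m creep '[0,0,0,0,0,-5,8.5, 0,0,0,0,0,-10,8.5, 0,0,0,0,0,-12,8.5]';python3 g.py .443 .075 .22 1.4227;python3 g.py .443 .075 .22 -1.719; python3 - <<'E'
from cell import env; from h import *
ims=[]
for n,(x,y) in(("side",(225,360)),("top",(390,225))):
    p=env.capture(n); ims.append(cv2.resize(p["frame"][y:y+120,x:x+130,::-1],None,fx=3,fy=3)); 
    print([(round(d["p"],2),np.round(d["rect"])) for d in env.cut_out(p,"steel_block")][:3])
    print(proj(p,[[.452,-.3675,.005],[.454,-.372,.025]]))
cv2.imwrite("pics/place.png",np.hstack(ims))
E
```

```text
clock: 8.22
position: [0.4511, -0.3673, 0.0088]
tool_rot: [0.0, 0.842, 0.54, -0.0]
force: [-0.8, 0.7, 0.4]
gripper_width: 0.0507
grip_force: 64.4
clock: 8.85
position: [0.4497, -0.3662, 0.0981]
tool_rot: [-0.002, 0.842, 0.54, -0.0]
force: [0.8, -0.0, 0.8]
gripper_width: 0.0847
grip_force: 0.0
clock: 9.22
position: [0.4532, -0.3684, 0.2236]
tool_rot: [0.004, 0.842, 0.54, 0.001]
force: [-0.2, -0.3, -0.1]
gripper_width: 0.0851
grip_force: 0.0
rv [ 0.004  0.009 -1.853] cm [ 39.86 -19.44   0.12] t 9.22 pos [ 0.4532 -0.3684  0.2236] F [-0.2 -0.3 -0.1] w 0.0851 j7 0.09
rv [ 0.008 -0.003  1.288] cm [ 39.86 -19.44   0.12] t 9.22 pos [ 0.4532 -0.3684  0.2236] F [-0.2 -0.3 -0.1] w 0.0851 j7 0.09
[(0.91, array([282., 323., 312., 350.])), (0.76, array([272., 416., 317., 457.]))]
[[295.26405654 442.70675238]
 [296.23830282 438.20667651]]
[(0.67, array([442., 287., 462., 309.]))]
[[450.74600193 296.82867695]
 [454.02394288 295.96545638]]
```

View pics/place.png

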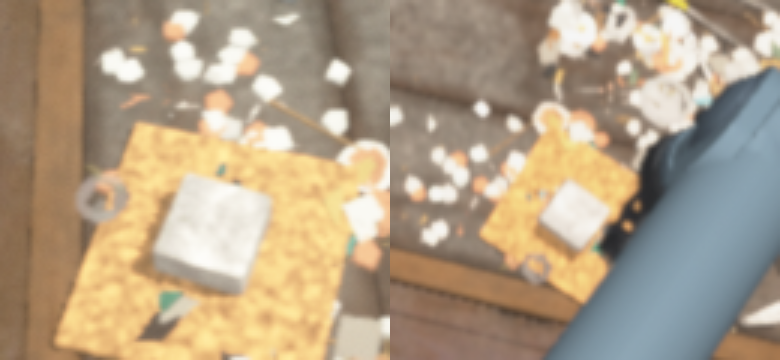

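The block lies flat near the mat's middle (side crop px 212,235; top crop px 573,217). Next is the handle.

```bash
python3 -m creep '[0,0,0.13,4,-2,0,8.5, 0,0,0.26,8,-4,0,8.5, 0,0,0.39,12,-6,0,8.5, 0,0,0.52,16,-8,0,8.5, 0,0,0.65,20,-9.8,0,8.5]';python3 g.py .443 .075 .22 -1.719
```

```text
clock: 10.05
position: [0.4437, -0.1426, 0.2162]
tool_rot: [-0.001, 0.971, 0.24, -0.002]
force: [0.4, 0.1, 0.2]
gripper_width: 0.0847
grip_force: 0.0
rv [-0.002  0.003  0.634] cm [ 10.09 -19.28  -0.35] t 10.05 pos [ 0.4437 -0.1426  0.2162] F [0.4 0.1 0.2] w 0.0847 j7 -0.89
```

```bash
python3 -m creep '[0,0,0.14,2.5,-4.8,0,8.5, 0,0,0.28,5,-9.6,0,8.5, 0,0,0.42,7.5,-14.4,0,8.5, 0,0,0.56,9.5,-18,0,8.5, 0,0,0.636,10.1,-19.2,-0.2,8.5]';python3 -m creep '[0,0,0,0,0,0,8.5, 0,0,0,0,0,0,8.5]'; python3 g.py .443 .075 .119 -1.719
```

```text
clock: 10.68
position: [0.4424, 0.0757, 0.2186]
tool_rot: [-0.0, 0.997, -0.072, -0.002]
force: [0.9, -1.5, 0.8]
gripper_width: 0.0851
grip_force: 0.0
clock: 10.92
position: [0.4435, 0.0711, 0.2192]
tool_rot: [0.0, 0.997, -0.073, -0.001]
force: [0.4, -1.3, 0.7]
gripper_width: 0.0848
grip_force: 0.0
rv [0.001 0.002 0.002] cm [-0.09 -0.38 10.02] t 10.93 pos [0.4435 0.0711 0.2192] F [ 0.4 -1.3  0.7] w 0.0848 j7 -1.99
```

```bash
python3 -m creep '[0,0,0,0,-0.3,3,8.5, 0,0,0,0,-0.3,6,8.5, 0,0,0,0,-0.3,8.5,8.5, 0,0,0,0,-0.3,9.8,8.5, 0,0,0,0,-0.3,10.2,8.5]'; python3 -m creep '[0,0,0,0,0,0,8.5, 0,0,0,0,0,0,6, 0,0,0,0,0,0,5, 0,0,0,0,0,0,4.5]'; python3 g.py .443 .075 .117 -1.719; python3 - <<'E'
from cell import env; from h import *
p=env.capture("side"); cv2.imwrite("pics/grip.png",cv2.resize(p["frame"][150:300,220:380,::-1],None,fx=4,fy=4,interpolation=cv2.INTER_CUBIC))
E
```

```text
clock: 11.55
position: [0.4443, 0.0745, 0.1175]
tool_rot: [0.0, 0.997, -0.074, -0.001]
force: [0.8, 0.6, 0.4]
gripper_width: 0.0854
grip_force: 0.0
clock: 12.05
position: [0.445, 0.0755, 0.1187]
tool_rot: [0.0, 0.997, -0.073, 0.0]
force: [0.1, 0.6, -0.1]
gripper_width: 0.0448
grip_force: 0.0
rv [-0.    -0.001  0.002] cm [-0.19  0.08  0.17] t 12.05 pos [0.445  0.0755 0.1187] F [ 0.1  0.6 -0.1] w 0.0448 j7 -2.12
```

View pics/grip.png

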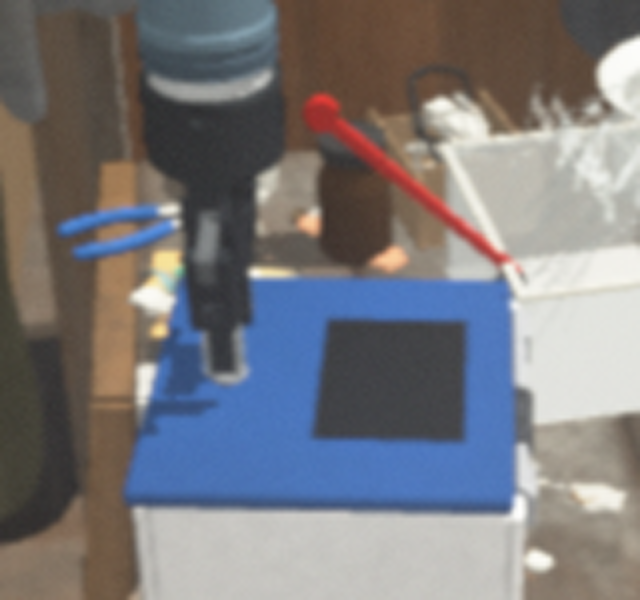

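The open fingers straddle the handle (crop px 222,350); the lid is shut and the patch is clear. Closing now.

```bash
python3 -m creep '[0,0,0,-0.1,0,0.1,3, 0,0,0,-0.1,0,0.1,3, 0,0,0,-0.1,0,0.1,3, 0,0,0,-0.1,0,0.1,3]'; python3 - <<'E'
import numpy as np
from cell import env
o=env.observe();p0=np.array(o["position"]);print(p0,o["force"],env.hold_point_z)
c,s=np.cos(-.148),np.sin(-.148)
for a in(.05,.1,.2,.3,.4,.5,.6,.7,.74,.78):
    # handle rel hinge (-165,48), rotation raising front
    f=lambda a:np.array([-165*np.cos(a)+48*np.sin(a),165*np.sin(a)+48*np.cos(a)])
    d=f(a)-f(0); print(a,"back cm %.2f up cm %.2f"%tuple(d/10),"target",np.round(p0+np.array([d[0]*c,d[0]*s,d[1]])/1e3,4))
E
```

```text
clock: 12.6
position: [0.445, 0.0766, 0.1186]
tool_rot: [-0.001, 0.997, -0.073, 0.001]
force: [-1.2, 0.8, 7.1]
gripper_width: 0.0389
grip_force: 59.4
[0.44497812 0.07659373 0.11863001] [-1.15963709  0.8472922   7.12575008] 0.0187
0.05 back cm 0.26 up cm 0.82 target [0.4476 0.0762 0.1268]
0.1 back cm 0.56 up cm 1.62 target [0.4505 0.0758 0.1349]
0.2 back cm 1.28 up cm 3.18 target [0.4577 0.0747 0.1505]
0.3 back cm 2.16 up cm 4.66 target [0.4663 0.0734 0.1652]
0.4 back cm 3.17 up cm 6.05 target [0.4763 0.0719 0.1791]
0.5 back cm 4.32 up cm 7.32 target [0.4877 0.0702 0.1919]
0.6 back cm 5.59 up cm 8.48 target [0.5003 0.0683 0.2034]
0.7 back cm 6.97 up cm 9.50 target [0.5139 0.0663 0.2136]
0.74 back cm 7.55 up cm 9.87 target [0.5197 0.0655 0.2173]
0.78 back cm 8.15 up cm 10.22 target [0.5255 0.0646 0.2208]
```

```bash
python3 -m creep '[0,0,0,0.3,0,-1,3, 0,0,0,0.7,0,-1.95,3, 0,0,0,1.15,0,-2.9,3, 0,0,0,1.6,0,-3.8,3, 0,0,0,2.15,0,-4.7,3]'; python3 g.py .4877 .0702 .1919 -1.719
```

```text
clock: 13.22
position: [0.4638, 0.0737, 0.1626]
tool_rot: [-0.001, 0.997, -0.073, -0.001]
force: [4.3, 3.6, -13.7]
gripper_width: 0.0384
grip_force: 61.7
rv [-0.002  0.003  0.003] cm [ 2.41 -0.01 -2.93] t 13.22 pos [0.4638 0.0737 0.1626] F [  4.3   3.6 -13.7] w 0.0384 j7 -2.07
```

```bash
python3 -m creep '[0,0,0,0.6,0,-0.85,3, 0,0,0,1.23,0,-1.65,3, 0,0,0,2.1,0,-2.6,3, 0,0,0,2.9,0,-3.4,3, 0,0,0,3.43,0,-3.8,3]'; python3 -m creep '[0,0,0,0.35,0,-0.3,3, 0,0,0,0.7,0,-0.55,3, 0,0,0,0.95,0,-0.75,3, 0,0,0,0.95,0,-0.75,3, 0,0,0,0.95,0,-0.75,3]';python3 g.py .5197 .0655 .2173 -1.719
cat > ang.py <<'E'
from cell import env; from h import *
P={n:env.capture(n) for n in("side","top")}; o=env.observe()
yaw=-.148; hin=np.array([.4433+.165*np.cos(yaw),.0752+.165*np.sin(yaw),.09])
V=[]
for n,w in(("side",(225,140,365,300)),("top",(255,180,375,305))):
    h=cv2.cvtColor(P[n]["frame"],cv2.COLOR_RGB2HSV).astype(int); m=(abs(h[...,0]-110)<14)&(h[...,1]>110)
    z=np.zeros_like(m); z[w[1]:w[3],w[0]:w[2]]=m[w[1]:w[3],w[0]:w[2]]; V.append((P[n],z))
# handle angle from TCP at grip: relative displacement
d=np.array(o["position"])-[.445,.0766,.1186]; b=d[:2]@[np.cos(yaw),np.sin(yaw)]*1e3; u=d[2]*1e3
print("tcp angle",np.arctan2(u+48,165-b)-np.arctan2(48,165),"r",np.hypot(u+48,165-b),"(171.8) F",o["force"],o["clock"])
print("red tip now",[[np.round(d["rect"]) for d in env.cut_out(P[n],"preset_tip")[:1]] for n in P])
for n,(p,m) in zip(P,V):
    im=cv2.resize(p["frame"][:,:,::-1],None,fx=5,fy=5,interpolation=cv2.INTER_CUBIC)
    for a,col in((.70,(0,255,255)),(.74,(0,255,0)),(.78,(255,0,255))):
        Ry=np.array([[np.cos(a),0,np.sin(a)],[0,1,0],[-np.sin(a),0,np.cos(a)]])
        X=np.array([[-.21,.111,.012],[-.21,-.111,.012],[0,-.111,.012]])@Ry.T@Rz(yaw).T+hin
        cv2.polylines(im,[np.int32((proj(p,X)+.5)*5)],False,col,1)
        t=np.array([[-.165,.127,.006]])@Ry.T@Rz(yaw).T+hin; cv2.circle(im,tuple(np.int32((proj(p,t)[0]+.5)*5)),2,col,-1)
    x,y=(232,140) if n=="side" else (255,180)
    cv2.imwrite(f"pics/end_{n}.png",im[y*5:y*5+600,x*5:x*5+700])
E
python3 ang.py
```

```text
clock: 13.85
position: [0.496, 0.0686, 0.201]
tool_rot: [-0.0, 0.997, -0.073, -0.004]
force: [-2.7, 5.0, -9.5]
gripper_width: 0.0382
grip_force: 61.7
clock: 14.48
position: [0.5047, 0.0673, 0.2081]
tool_rot: [-0.0, 0.997, -0.073, -0.004]
force: [-3.4, 4.5, -9.4]
gripper_width: 0.0391
grip_force: 61.5
rv [0.    0.009 0.003] cm [ 1.5  -0.04 -0.94] t 14.47 pos [0.5047 0.0673 0.2081] F [-3.4  4.5 -9.4] w 0.0391 j7 -2.04
tcp angle 0.637376431799809 r 172.6969632134433 (171.8) F [-2.80901999  5.44943172 -9.65504598] 14.575
red tip now [[array([310., 182., 347., 216.])], []]
```

View pics/end_side.png

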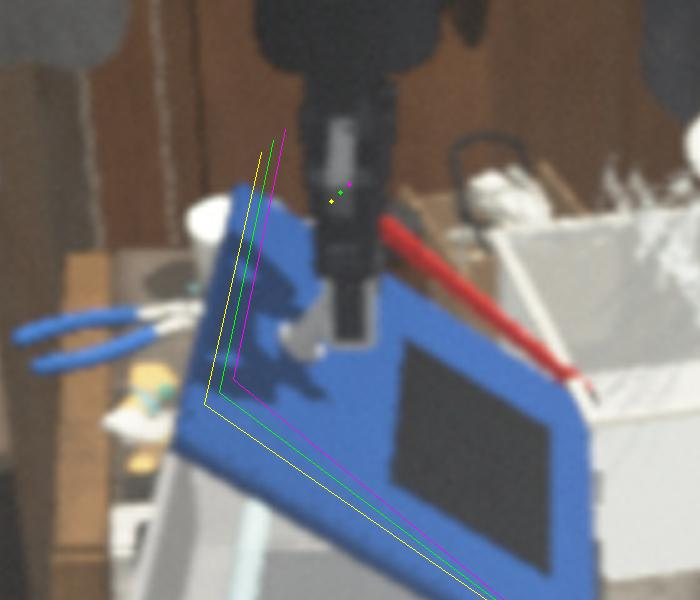

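```bash
python3 -m creep '[0,0,0,0.3,0,-0.2,3, 0,0,0,0.6,0,-0.4,3, 0,0,0,0.6,0,-0.4,3, 0,0,0,0.6,0,-0.4,3, 0,0,0,0.6,0,-0.4,3]'; python3 -m creep '[0,0,0,0,0,0,3, 0,0,0,0,0,0,3, 0,0,0,0,0,0,3, 0,0,0,0,0,0,3, 0,0,0,0,0,0,3]'; python3 ang.py
```

```text
clock: 15.3
position: [0.5101, 0.0664, 0.2119]
tool_rot: [-0.0, 0.997, -0.073, -0.005]
force: [-4.2, 4.6, -9.3]
gripper_width: 0.0387
grip_force: 61.4
clock: 15.92
position: [0.5101, 0.0664, 0.212]
tool_rot: [-0.0, 0.997, -0.073, -0.005]
force: [-3.8, 5.2, -8.9]
gripper_width: 0.0388
grip_force: 61.5
tcp angle 0.6760013769649753 r 172.64924661292207 (171.8) F [-4.61994792  5.07496562 -9.83769141] 16.025
red tip now [[array([310., 186., 349., 214.])], [array([268., 192., 287., 222.])]]
```

```bash
python3 -m creep '[0,0,0,0.3,0,-0.2,3, 0,0,0,0.6,0,-0.4,3, 0,0,0,0.95,0,-0.6,3, 0,0,0,0.95,0,-0.6,3, 0,0,0,0.95,0,-0.6,3]'; python3 -m creep '[0,0,0,0,0,0,3, 0,0,0,0,0,0,3, 0,0,0,0,0,0,3]'; sed -i 's/(.70,(0/(.72,(0/;s/(.78,(2/(.76,(2/' ang.py; python3 ang.py
python3 - <<'E'
import cv2,numpy as np
a=cv2.imread("pics/end_side.png")[:,:500];b=cv2.imread("pics/end_top.png")[:,:560]
im=np.hstack([a,b]); cv2.imwrite("pics/end_both.png",cv2.resize(im,None,fx=.75,fy=.75,interpolation=cv2.INTER_AREA))
E
```

```text
clock: 16.75
position: [0.5192, 0.065, 0.2178]
tool_rot: [0.0, 0.997, -0.072, -0.005]
force: [-4.5, 5.2, -7.6]
gripper_width: 0.0386
grip_force: 61.5
clock: 17.12
position: [0.5192, 0.065, 0.2178]
tool_rot: [0.0, 0.997, -0.072, -0.005]
force: [-4.0, 4.7, -8.7]
gripper_width: 0.0384
grip_force: 61.5
tcp angle 0.7394548855025755 r 172.52501552263428 (171.8) F [-4.1908599   5.17745096 -7.17682567] 17.225
red tip now [[array([271., 180., 284., 200.])], []]
```

View pics/end_both.png

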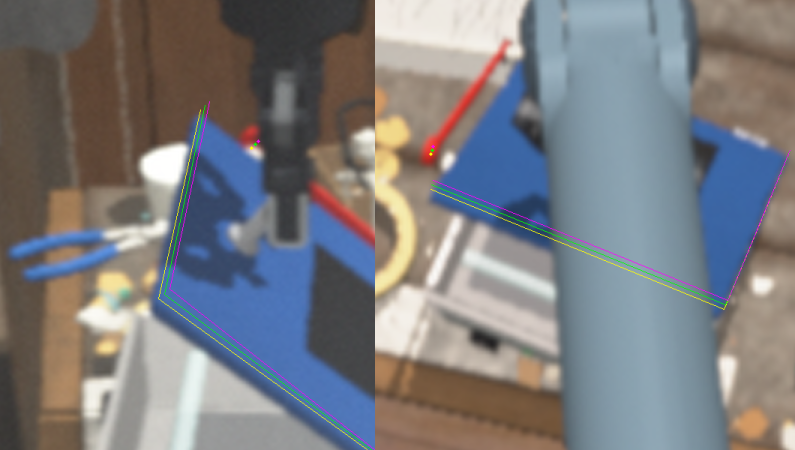

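```bash
python3 - <<'E'
from cell import env; from h import *
from scipy.optimize import minimize_scalar
yaw=-.148; hin=np.array([.4433+.165*np.cos(yaw),.0752+.165*np.sin(yaw),.09])
B=np.array([[x,y,z] for x in(-.21,0) for y in(-.111,.111) for z in(0,.012)])
def L(a,X):
    Ry=np.array([[np.cos(a),0,np.sin(a)],[0,1,0],[-np.sin(a),0,np.cos(a)]]); return X@Ry.T@Rz(yaw).T+hin
for n,w in(("side",(225,140,365,300)),("top",(255,180,375,305))):
    p=env.capture(n)
    for tag,im in(("shut",cv2.imread(f"pics/{n}0.png")[:,:,::-1]),("now",p["frame"])):
        h=cv2.cvtColor(np.ascontiguousarray(im),cv2.COLOR_RGB2HSV).astype(int); m=(abs(h[...,0]-111)<16)&(h[...,1]>90)
        z=np.zeros(m.shape,np.uint8); z[w[1]:w[3],w[0]:w[2]]=m[w[1]:w[3],w[0]:w[2]]
        z=cv2.morphologyEx(z,cv2.MORPH_OPEN,np.ones((3,3),np.uint8))
        # all sizeable blue parts (arm may split the lid)
        k,l,s,_=cv2.connectedComponentsWithStats(z); pts=np.argwhere(np.isin(l,[i for i in range(1,k) if s[i,4]>250]))[:,::-1].astype(np.float32)
        H=cv2.convexHull(pts)
        def c(v,out=False):
            q=cv2.convexHull((proj(p,L(v[0],B))+v[1:]).astype(np.float32)); ia=cv2.intersectConvexConvex(q,H)[0]
            return 1-ia/(cv2.contourArea(q)+cv2.contourArea(H)-ia)
        a0=0 if tag=="shut" else .7
        r1=minimize_scalar(lambda a:c([a,0,0]),bounds=(a0-.15,a0+.15),method="bounded")
        r2=minimize(c,[a0,0,0],method="Nelder-Mead",options=dict(initial_simplex=[[a0,0,0],[a0+.06,0,0],[a0,2,0],[a0,0,2]]))
        print(n,tag,"angle",round(r1.x,3),round(r1.fun,3),"with shift",np.round(r2.x,3),round(r2.fun,3))
    tp={"side":(300,177.4),"top":(268.9,219.9)}[n]
    ra=minimize_scalar(lambda a:np.sum((proj(p,L(a,np.array([[-.165,.127,.006]])))[0]-tp)**2),bounds=(.3,1),method="bounded"); print("arm",ra.x,ra.fun**.5)
E
```

```text
side shut angle -0.018 0.067 with shift [-0.051 -0.046 -2.33 ] 0.063
side now angle 0.744 0.077 with shift [ 0.764 -1.033  1.481] 0.063
arm 0.7524480553070689 0.20945844434498911
top shut angle -0.15 0.026 with shift [-0.234 -0.432  0.035] 0.02
top now angle 0.74 0.094 with shift [ 0.787 -1.195  2.752] 0.059
arm 0.7297363421057997 0.7189953796076932
```

```bash
python3 -c "
from cell import env
print(env.job_done())"
```

```text
the job is handed in; nothing more can be done
None
```

The steel block lies flat near the middle of the cork mat. The lid is held still in the gripper at about 0.74 rad, level with the red arm (also measured at about 0.74 rad). The job is handed in, but no verdict came back.

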